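# Show the water-level float to the phone in an inspection mirror

### The job

The phone on its stand is filming for the service engineer, who has to see the float in the level slot on the hidden side of the sauce warmer. First clear the two balls of paper that lie between the slot and the inspection mirror into the steel scraps pan; then take the mirror by the ball knob on its handle and tilt it until the phone's lens sees the float near the middle of the mirror. The mirror's hinge is worn and it flops back when let go, so finish still holding it steady at that angle by the knob; leave the salt shaker and the dip tubs where they stand.

Things in the scene. Friction and masses are not known exactly. Their poses are not given: they have to be found in the camera images.
- warmer: Stainless sauce warmer (bain-marie) with two lids, 200 mm along its own x, 150 mm along its y, 165 mm high plus 20 mm lid knobs; fixed. Origin: centre of its underside, on the worktop; z up. Its own -y side carries the upright level slot (in the middle, x = 0) and looks at the mirror. Phone stand and mirror yoke always stand at the same places relative to it: lens, float and mirror middle all lie in its plane x = 0, and the mirror's hinge runs along its x.
- float_disc (a joint): Height of the float in the slot: 0 to 0.100 m, 0 = lowest. It differs each time and stays put. The float is a flat 18 mm disc; its middle is 30 mm above the worktop at 0 and 130 mm at 0.100.
- float_mark (a point): Middle of the float's visible face: in the warmer's frame at x = 0, y = -0.080, z = 0.030 + joint float_disc. It is the mark to be shown.
- phone_lens (a point): Lens on the back of the phone, looking over the lids down at the mirror: in the warmer's frame at x = 0, y = +0.125, z = 0.355. The stand is fixed; the phone is 150 x 72 x 8 mm, held level.
- mirror_face (a point): Middle of the mirror's reflecting face (78 mm along the hinge, 58 mm across), which lies on the hinge line, so it does not move as the mirror tilts: in the warmer's frame at x = 0, y = -0.235, z = 0.055. The point's z axis is the mirror's normal, its x axis the hinge line, its -y axis points along the handle to the knob. The mirror sits in a fixed yoke with a foot 108 mm (along the hinge) x 42 x 12 mm and two uprights to 63 mm height, 47 mm either side.
- mirror_knob (a point): Centre of the ball knob, 22 mm across, at the end of the mirror's thin round handle, 120 mm from the hinge line and in the plane of the mirror's face.
- mirror (a joint): Tilt of the mirror, rad, 0 to 1.15. At 0 it has flopped back against its stop: the handle leans 1.222 rad (70 degrees) from upright away from the warmer and the normal points 1.222 rad above level, towards the warmer. At a value t both angles are 1.222 - t, so raising the handle towards upright (towards the warmer) turns the face down towards the slot. Only gravity acts on it (mirror with handle 0.15 kg, almost no friction): less than 1 N at the knob moves it.
- paper_ball_1_center (a point): Centre of a crumpled ball of greaseproof paper, stiff, 36 mm across, 10 to 20 g, lying on the worktop between slot and mirror (centre 18 mm up).
- paper_ball_2_center (a point): The same for the second, equal ball.
- paper_ball_1: The first paper ball; origin in the middle of its underside as it lay at the start.
- paper_ball_2: The second paper ball; likewise.
- scraps_pan: Open steel pan for scraps, fixed, inside 170 mm along its x and 106 mm along its y, walls and floor 3 mm, rim 63 mm high with a 15 mm wide flange, outside 192 x 128 mm. Origin: centre of its underside, on the worktop.
- salt_shaker: Bystander: round aluminium salt shaker, 68 mm across, 115 mm high; origin at its underside.
- dip_tub_1: Bystander: lidded dip tub, 66 x 73 x 37 mm; origin at its underside.
- dip_tub_2: Bystander: another lidded dip tub of the same size; origin at its underside.

How it is judged:
On the way, in this order (a step that is already met when the one before it is completed fails the run):
1. both paper balls lie in the scraps pan, let go (x of paper_ball_1_center in the frame of scraps_pan between -0.085 and 0.085 m and y of paper_ball_1_center in the frame of scraps_pan between -0.053 and 0.053 m and z of paper_ball_1_center in the frame of scraps_pan between 0 and 0.062 m and x of paper_ball_2_center in the frame of scraps_pan between -0.085 and 0.085 m and y of paper_ball_2_center in the frame of scraps_pan between -0.053 and 0.053 m and z of paper_ball_2_center in the frame of scraps_pan between 0 and 0.062 m and contact force between the fingers and paper_ball_1 below 0.05 N and contact force between the fingers and paper_ball_2 below 0.05 N), for 0.2 s.
2. the mirror is held by its knob so that the lens sees the float near the middle of it (contact force between the fingers and mirror above 0.15 N and distance between the grasp point and mirror_knob below 0.04 m and value of joint mirror above 0.3 rad and velocity of joint mirror between -0.05 and 0.05 rad/s and ((value of joint float_disc below 0.01 m and value of joint mirror between 0.869 and 1.009 rad) or (value of joint float_disc between 0.01 and 0.02 m and value of joint mirror between 0.837 and 0.977 rad) or (value of joint float_disc between 0.02 and 0.03 m and value of joint mirror between 0.804 and 0.944 rad) or (value of joint float_disc between 0.03 and 0.04 m and value of joint mirror between 0.772 and 0.912 rad) or (value of joint float_disc between 0.04 and 0.05 m and value of joint mirror between 0.74 and 0.88 rad) or (value of joint float_disc between 0.05 and 0.06 m and value of joint mirror between 0.709 and 0.849 rad) or (value of joint float_disc between 0.06 and 0.07 m and value of joint mirror between 0.678 and 0.818 rad) or (value of joint float_disc between 0.07 and 0.08 m and value of joint mirror between 0.648 and 0.788 rad) or (value of joint float_disc between 0.08 and 0.09 m and value of joint mirror between 0.62 and 0.76 rad) or (value of joint float_disc above 0.09 m and value of joint mirror between 0.592 and 0.732 rad))), for 0.3 s.
At the end, for the whole second after the job is handed in: Both balls lie in the pan; the gripper still holds the still mirror at its knob (grasp point within 40 mm of the knob, touching), its normal halving the angle at the mirror's middle between lens and float within about 0.055 rad, so that the float shows within some 15 mm of the mirror's middle (all of step 1 and all of step 2); the arm keeps its last pose, push and grip.
It fails at once if the salt shaker is moved by more than 30 mm (distance of salt_shaker from where it was at the start of the episode above 0.03 m).
It fails at once if the first dip tub is moved by more than 30 mm (distance of dip_tub_1 from where it was at the start of the episode above 0.03 m).
It fails at once if the second dip tub is moved by more than 30 mm (distance of dip_tub_2 from where it was at the start of the episode above 0.03 m).
It also fails if it takes over 61 s, if anything falls off the work surface, if the arm or the gripper's body presses on something with over 40 N, if the wrist force passes 120 N, or if a joint passes its speed limit or range.

### The arm

A 7-joint arm with a two-finger parallel gripper is mounted at the origin on a cart in front of the work surface, level with it; the furniture and walls round the work are solid. World frame = base frame: x ahead of the robot, y to its left, z up, the work surface at z = 0. Lengths are in m, angles in rad, forces in N, time in s.
With the tool pointing down it reaches from about 0.4 to 0.85 m from the base axis. Payload 6.9 kg.
Tool frame: the origin (TCP) lies between the finger pads; the fingertips stand 8 mm ahead of it and the grasp point (between the pads) lies 11 mm behind it; z points along the fingers, x is the direction in which the jaws open and shut, and the axes are right-handed (so a half turn about z gives the same grasp; the last joint's range is limited). The gripper opens to 85 mm and grips with 20 to 120 N. Pads are 22 mm wide; open, the fingers measure 114 mm over their backs; the gripper's body (76 mm by 85 mm) begins 54 mm behind the grasp point. The pads swing forward as they close: fully open they stand 13 mm farther back than shut.
Start: joints at [1.335, 0.507, -0.238, 1.5, 0.126, 1.149, -0.155], TCP at [0.209, -0.589, 0.239] pointing down, gripper open.
Joint ranges: [-3.08, 3.08], [-0.24, 2.05], [-1.43, 1.35], [0, 2.5], [-1.52, 4.66], [0.17, 1.96], [-2.89, 2.89]. Speed limits (rad/s): [2.39, 2.39, 3.14, 3.14, 3.14, 3.14, 3.14].

### API

Orientations are given as a unit quaternion [w, x, y, z].
In Python, from bench import manip, vision, ticket, trace, tip_of gives the robot as it stands.
- The arm moves only by the tool send_rows, never from a script. Its argument "deltas" is a list of rows, each a list of 5 numbers: the shift along the tool's x, y, z in m, then the turn about the tool's z in rad, then the gripper command: -1 is shut, 1 is fully open, values between are in proportion. A call has exactly 10 rows; each row is the pose to reach, as a shift and turn from the pose commanded when the call began, along the tool's axes at that moment; what a row does not reach only later rows make up. A row lasts 1/12 s, in which the tool goes at most 41.7 mm and 7.16 degrees, less where a joint would pass 70% of its speed; a pose out of reach is approached as far as the arm can. A call with a gripper value outside its range is refused whole. The fingers move at their own pace and stop on an object; "newtons" is the grip in N (left out, the last holds). Time passes only in rows, so rows that repeat a pose let the fingers close, or fill a call up. It gives the time, the measured TCP pose, the force and the opening at its end, in the units of the state.
- manip.get_obs(): the state, without advancing time (a new reading comes with each control period).
- vision.snapshot(name): name is "scene" or "side" or "wrist"; returns a dict with "img" (384x512x3 uint8, blue, green, red), "fx", "fy", "cx", "cy" (pixels), "k1" (the pictures are not rectified: a ray, as slopes to the right and down, at radius r is drawn at 1 + k1 r^2 times it, then the intrinsics apply), "R" (3x3) and "t" (3): a world point X has camera coordinates R X + t. Camera axes: x right, y down, z forward; pixel columns grow to the right and rows downward; lengths in m; the calibration is good to about 2 mm. A picture is of the moment at which its call begins. There is no depth.
- ticket.job_done(): hands the job in, once; it reports no verdict.
Trained networks look in a picture, given as the dict that the camera call returned (one of the last four; its "shot" number tells which), for a name from the list of things; names that differ only in an ending like _2 or _b are one class to them, and where a whole thing is asked for, a point or a joint stands for the part that bears it (a point fixed in the world has none). Each returns a list of dicts, best first, with "score" (0 to 1); they miss things now and then, are a little off and sometimes report something else, mostly with a low value. They report only what shows in the picture. A call takes as long as a camera call.
- trace(name, picture): "region" (384x512 bool, what is visible of it).
- tip_of(name, picture): "xyz" ([x, y, z] in m, in world coordinates, good to about 4 mm: a listed point, or the origin of a listed thing).
The state is a dict: "time_s": time; "q": joint angles; "joint_vel": joint speeds; "joint_torque": joint torques, N m; "tcp_pos": TCP position; "eef_rot": TCP orientation; "contact_force": force on the tool from outside, world axes, zero at the start; "torque": the same for the moment, N m; "gripper_width": finger opening in m.
Only numpy, scipy, OpenCV 4.12 (cv2) and the standard library are available. Lean on these libraries where they do the work, as an engineer would, in place of code of your own. Each camera call takes 0.05 s, during which the arm holds its last target.

## Working session

There is one attempt and no reset: what is moved stays moved. The work goes in short steps, Python scripts to look and compute and a tool call to move; the robot and the scene stay as the last step left them, time stands still between calls to the robot, and variables do not carry over. Pictures are saved under pics/ and viewed, and the job is handed in when it is done.

Besides the shell and the picture viewer there is one more tool, called in YAML: its name, and indented under it one key for each argument. send_rows: Moves the arm, as the interface text tells. Its arguments: {"type":"object","properties":{"deltas":{"type":"array","items":{"type":"array","items":{"type":"number"}}},"newtons":{"type":"number"}},"required":["deltas"]}

```bash
ls; mkdir -p pics; cat > h.py <<'E'
import numpy as np, cv2
from bench import manip, vision, ticket, trace, tip_of
def snap(n,f):
    p=vision.snapshot(n); cv2.imwrite(f'pics/{f}.png',p['img']); return p
def proj(p,X):
    c=np.asarray(p['R'])@np.asarray(X)+np.asarray(p['t']); u=c[:2]/c[2]; r2=u@u; u=u*(1+p['k1']*r2)
    return np.array([p['fx']*u[0]+p['cx'],p['fy']*u[1]+p['cy']])
def ray(p,uv):
    K=np.array([[p['fx'],0,p['cx']],[0,p['fy'],p['cy']],[0,0,1]])
    d=np.array([(uv[0]-p['cx'])/p['fx'],(uv[1]-p['cy'])/p['fy']]);u=d.copy()
    for _ in range(20): u=d/(1+p['k1']*(u@u))
    R=np.asarray(p['R']);v=R.T@np.array([u[0],u[1],1]);return -R.T@np.asarray(p['t']),v/np.linalg.norm(v)
def tri(obs):
    A=0;b=0
    for p,uv in obs:
        o,d=ray(p,uv);M=np.eye(3)-np.outer(d,d);A=A+M;b=b+M@o
    return np.linalg.solve(A,b)
def onz(p,uv,z):
    o,d=ray(p,uv);return o+d*(z-o[2])/d[2]
E
python3 - <<'E'
from h import *
s=manip.get_obs()
for k,v in s.items(): print(k,np.round(v,3))
names=['warmer','float_mark','phone_lens','mirror_face','mirror_knob','paper_ball_1_center','scraps_pan','salt_shaker','dip_tub_1']
for c in ['scene','side','wrist']:
    p=snap(c,c+'0'); print(c,p['shot'] if 'shot' in p else '', 'cam',np.round(-np.array(p['R']).T@np.array(p['t']),3),p['fx'],p['k1'])
    for n in names:
        for r in tip_of(n,p)[:3]: print(n,round(r['score'],2),np.round(r['xyz'],3),np.round(proj(p,r['xyz'])))
E
```

```text
pics
time_s 0.0
q [ 1.335  0.508 -0.238  1.501  0.126  1.149 -0.155]
joint_vel [ 0.001 -0.001 -0.002  0.    -0.001  0.001 -0.   ]
joint_torque [ 1.0000e-03 -6.2060e+01 -2.1860e+00 -2.4965e+01  1.3000e-02  1.2000e-02
 -0.0000e+00]
tcp_pos [ 0.209 -0.588  0.238]
eef_rot [-0.001  0.817 -0.577 -0.001]
contact_force [-0.845 -0.248 -0.62 ]
torque [-0.011  0.014  0.011]
gripper_width 0.086
scene 1 cam [-0.488  0.879  0.795] 473.04641298737886 -0.13964889336176822
warmer 0.87 [0.593 0.109 0.   ] [210. 267.]
warmer 0.17 [0.394 0.356 0.004] [180. 327.]
phone_lens 0.88 [0.66  0.216 0.358] [164. 164.]
phone_lens 0.26 [ 0.467 -0.087  0.06 ] [281. 247.]
mirror_face 0.65 [ 0.468 -0.089  0.056] [282. 248.]
mirror_knob 0.75 [ 0.407 -0.183  0.097] [316. 234.]
mirror_knob 0.56 [0.465 0.001 0.002] [261. 272.]
mirror_knob 0.27 [0.595 0.111 0.001] [209. 267.]
paper_ball_1_center 0.48 [0.463 0.002 0.019] [262. 267.]
scraps_pan 0.71 [ 0.521 -0.397  0.002] [330. 230.]
salt_shaker 0.92 [0.393 0.355 0.003] [180. 327.]
dip_tub_1 0.77 [ 0.666 -0.264 -0.001] [278. 227.]
dip_tub_1 0.46 [ 0.709 -0.393 -0.   ] [293. 215.]
side 2 cam [ 0.554 -1.077  1.333] 421.06381181142683 -0.11298643715805164
warmer 0.94 [0.59  0.107 0.001] [283. 211.]
phone_lens 0.7 [0.658 0.213 0.353] [305. 130.]
mirror_face 0.52 [ 0.466 -0.085  0.052] [250. 239.]
mirror_knob 0.51 [ 0.406 -0.186  0.098] [232. 252.]
paper_ball_1_center 0.59 [ 0.462 -0.002  0.016] [251. 228.]
scraps_pan 0.88 [ 0.523 -0.397  0.   ] [261. 320.]
salt_shaker 0.78 [0.39  0.356 0.003] [241. 169.]
dip_tub_1 0.71 [ 0.67  -0.264  0.001] [303. 289.]
dip_tub_1 0.51 [ 0.706 -0.396 -0.001] [314. 322.]
wrist 3 cam [ 0.273 -0.566  0.373] 284.7096984190109 -0.0460448937281007
```

```bash
python3 - <<'E'
import cv2,numpy as np
a=cv2.imread('pics/scene0.png');b=cv2.imread('pics/side0.png')
cv2.imwrite('pics/crop0.png',np.hstack([cv2.resize(a[140:340,140:360],None,fx=1.8,fy=1.8,interpolation=cv2.INTER_CUBIC),cv2.resize(b[130:330,180:400],None,fx=1.8,fy=1.8,interpolation=cv2.INTER_CUBIC)]))
E
```

```text
(no output)
```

View pics/scene0.png

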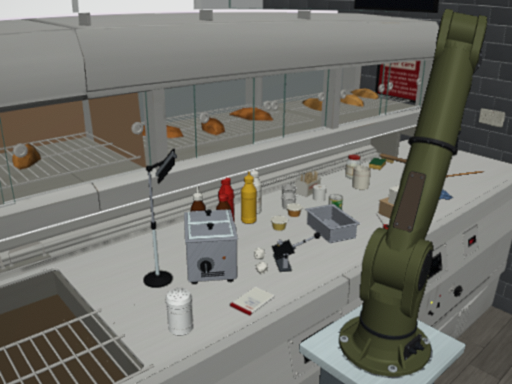

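View pics/side0.png

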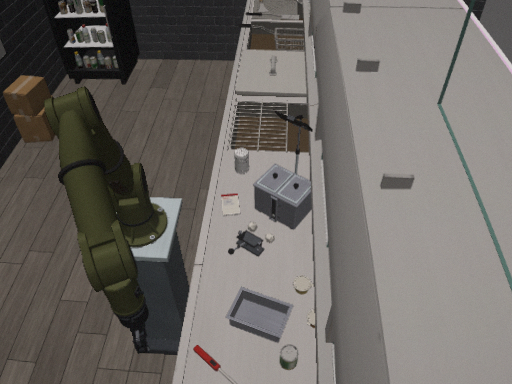

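View pics/wrist0.png

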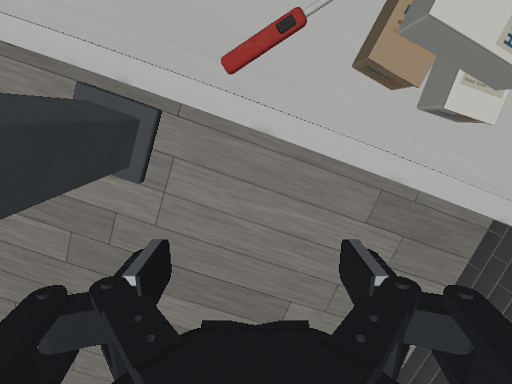

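```bash
ls pics
```

```text
crop0.png
scene0.png
side0.png
wrist0.png
```

View pics/crop0.png

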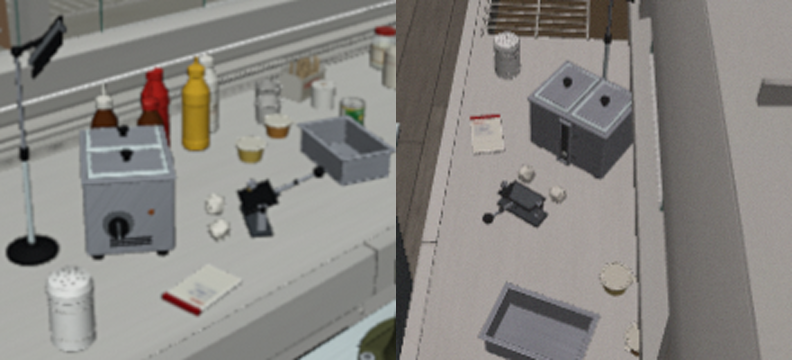

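```bash
python3 - <<'E'
from h import *
b=cv2.imread('pics/side0.png')
cv2.imwrite('pics/crop1.png',cv2.resize(b[160:260,220:320],None,fx=6,fy=6,interpolation=cv2.INTER_CUBIC))
ps=vision.snapshot('scene'); pd=vision.snapshot('side')
for n,p in(('scene',ps),('side',pd)):
    print(n,[ (round(r['score'],2),np.round(r['xyz'],3).tolist()) for r in tip_of('paper_ball_1_center',p)])
    print([ (round(r['score'],2),np.round(np.argwhere(r['region']).mean(0)[::-1],1).tolist(),r['region'].sum()) for r in trace('paper_ball_1',p)])
    print([ (round(r['score'],2),np.round(np.argwhere(r['region']).mean(0)[::-1],1).tolist(),r['region'].sum()) for r in trace('float_disc',p)])
    print('float',tip_of('float_mark',p))
print(tri([(ps,(259.4,252.8)),(pd,(270,237))]),tri([(ps,(261.7,267.8)),(pd,(251.7,225.6))]))
y=np.array([.537,.8435,0])
w=np.array([.592,.108,0])
for z in(.03,.13,.08,.0,.165): print(z,proj(pd,w-.08*y+[0,0,z]))
print(np.round(proj(pd,w),1))
E
```

```text
scene [(0.5, [0.468, 0.005, 0.02])]
[(0.57, [259.0, 253.2], np.int64(110))]
[]
float []
side [(0.65, [0.462, 0.004, 0.019])]
[(0.66, [269.5, 237.2], np.int64(71)), (0.42, [252.0, 226.0], np.int64(69)), (0.18, [248.0, 239.3], np.int64(217))]
[]
float []
[ 0.53855052 -0.05186564  0.02188374] [0.46314536 0.00457451 0.01977393]
0.03 [272.91630594 218.45906885]
0.13 [273.58475385 201.75902192]
0.08 [273.24374249 210.29134812]
0.0 [272.72606139 223.1934511 ]
0.165 [273.83194219 195.55750997]
[283.4 211.4]
```

View pics/crop1.png

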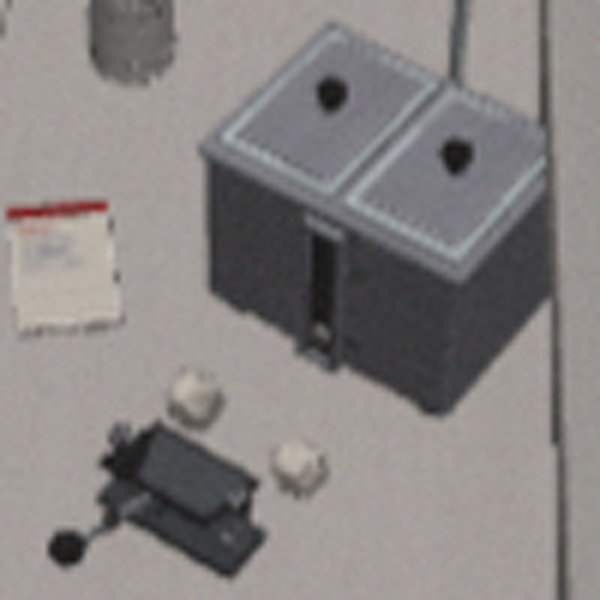

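send_rows:
  deltas:
    - [-0.024,-0.024,0,-0.12,0.3]
    - [-0.049,-0.047,0,-0.24,0.3]
    - [-0.073,-0.071,0,-0.36,0.3]
    - [-0.097,-0.094,0,-0.48,0.3]
    - [-0.122,-0.118,0,-0.6,0.3]
    - [-0.146,-0.142,0,-0.72,0.3]
    - [-0.17,-0.165,0,-0.84,0.3]
    - [-0.194,-0.189,0,-0.96,0.3]
    - [-0.219,-0.213,0,-1.08,0.3]
    - [-0.243,-0.236,0,-1.2,0.3]
  newtons: 20

```text
time_s: 2.83
tcp_pos: [0.3509, -0.2792, 0.2396]
eef_rot: [0.0, 1.0, -0.012, 0.0]
contact_force: [-0.0, -1.1, 1.1]
gripper_width: 0.0554
```

```bash
cat >> h.py <<'E'
from scipy.spatial.transform import Rotation as Ro
def plan(*targets,s=None):
    """targets: (x,y,z,yawdeg of tool x)"""
    s=s or manip.get_obs(); q=s['eef_rot'];R=Ro.from_quat([q[1],q[2],q[3],q[0]]).as_matrix();p=np.array(s['tcp_pos'])
    yaw=np.degrees(np.arctan2(R[1,0],R[0,0]))
    print('t',round(s['time_s'],2),'tcp',np.round(p,4),'yaw',round(yaw,1),'tilt',round(np.degrees(np.arccos(-R[2,2])),2),'w',round(s['gripper_width'],4),'q',np.round(s['q'],2),'F',np.round(s['contact_force'],1))
    for T in targets:
        d=R.T@(np.array(T[:3])-p); dy=-np.radians((T[3]-yaw+180)%360-180) if len(T)>3 else 0
        print('->',T,'delta',np.round(d,4),'turn',round(dy,3))
E
python3 -c "
from h import *
plan((.463,.003,.2,110),(.463,.003,.2,-32.5))"
```

```text
t 2.83 tcp [ 0.3509 -0.2792  0.2396] yaw -1.3 tilt 0.04 w 0.0554 q [ 1.11  0.27 -0.64  1.93  0.19  1.    0.37] F [-0.  -1.1  1.1]
-> (0.463, 0.003, 0.2, 110) delta [ 0.1056 -0.2847  0.0394] turn -1.943
-> (0.463, 0.003, 0.2, -32.5) delta [ 0.1056 -0.2847  0.0394] turn 0.544
```

send_rows:
  deltas:
    - [0.0106,-0.0285,0,-0.12,0.3]
    - [0.021,-0.057,0,-0.24,0.3]
    - [0.032,-0.0855,0,-0.36,0.3]
    - [0.042,-0.114,0,-0.48,0.3]
    - [0.053,-0.1425,0,-0.6,0.3]
    - [0.063,-0.171,0,-0.72,0.3]
    - [0.074,-0.1995,0,-0.84,0.3]
    - [0.085,-0.228,0,-0.96,0.3]
    - [0.095,-0.2565,0,-1.08,0.3]
    - [0.1056,-0.285,0,-1.2,0.3]

```text
time_s: 3.67
tcp_pos: [0.4646, 0.0023, 0.2395]
eef_rot: [0.0, 0.832, 0.555, 0.0]
contact_force: [0.7, -0.0, 0.5]
gripper_width: 0.0553
```

```bash
python3 -c "
from h import *
plan((.463,.003,.2,110))
p=snap('wrist','w1')
for n in ['paper_ball_1_center','float_mark','mirror_face']:
  print(n,[(round(r['score'],2),np.round(r['xyz'],3).tolist(),np.round(proj(p,r['xyz'])).tolist()) for r in tip_of(n,p)])
for X in [(.463,.003,.018),(.5385,-.052,.018)]: print(proj(p,X))
y=np.array([.537,.8435,0]);w=np.array([.592,.108,0])
for z in(.03,.13): print('float',z,proj(p,w-.08*y+[0,0,z]))
import pickle;pickle.dump(p,open('w1.pkl','wb'))
"
```

```text
t 3.67 tcp [0.4646 0.0023 0.2395] yaw 67.4 tilt 0.04 w 0.0553 q [ 0.66  0.37 -1.    1.9   0.36  1.06  0.7 ] F [ 0.7 -0.   0.5]
-> (0.463, 0.003, 0.2, 110) delta [ 0.0001 -0.0018  0.0395] turn -0.744
paper_ball_1_center [(0.78, [0.472, 0.0, 0.019], [255.0, 177.0]), (0.5, [0.541, -0.052, -0.0], [240.0, 232.0]), (0.33, [0.55, 0.042, 0.039], [310.0, 224.0])]
float_mark [(0.55, [0.551, 0.042, 0.041], [310.0, 225.0])]
mirror_face [(0.65, [0.468, -0.086, 0.054], [187.0, 207.0])]
[254.78004668 169.4813358 ]
[238.6048205  235.87583229]
float 0.03 [307.3082266 221.1519376]
float 0.13 [325.7375272  258.41425465]
```

View pics/w1.png

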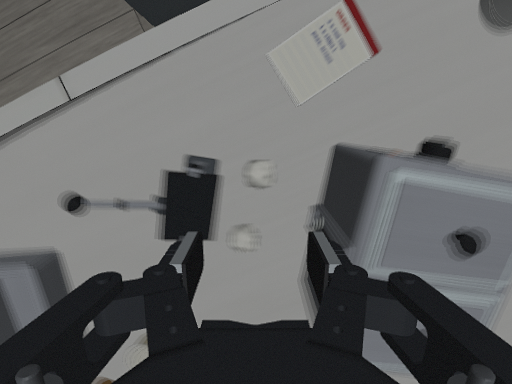

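send_rows:
  deltas:
    - [0,-0.002,0.005,-0.12,0.3]
    - [0,-0.002,0.01,-0.24,0.3]
    - [0,-0.002,0.015,-0.36,0.3]
    - [0,-0.002,0.02,-0.48,0.3]
    - [0,-0.002,0.03,-0.6,0.3]
    - [0,-0.002,0.035,-0.7,0.3]
    - [0,-0.002,0.04,-0.744,0.3]
    - [0,-0.002,0.04,-0.744,0.3]
    - [0,-0.002,0.04,-0.744,0.3]
    - [0,-0.002,0.04,-0.744,0.3]

```text
time_s: 4.7
tcp_pos: [0.4623, 0.001, 0.1995]
eef_rot: [0.0, 0.577, 0.817, -0.0]
contact_force: [0.0, -0.2, -0.5]
gripper_width: 0.0553
```

```bash
python3 -c "
from h import *
p=snap('wrist','w2')
for n in ['paper_ball_1_center','float_mark']:
  print(n,[(round(r['score'],2),np.round(r['xyz'],3).tolist(),np.round(proj(p,r['xyz'])).tolist()) for r in tip_of(n,p)])
for r in trace('paper_ball_1',p): print(round(r['score'],2),np.argwhere(r['region']).mean(0)[::-1],r['region'].sum())
for r in trace('float_disc',p): print(round(r['score'],2),np.argwhere(r['region']).mean(0)[::-1],r['region'].sum())
y=np.array([.537,.8435,0]);w=np.array([.592,.108,0])
for z in(.0,.03,.13): print('float',z,proj(p,w-.08*y+[0,0,z]))
import pickle;pickle.dump(p,open('w2.pkl','wb'))
plan()
"
```

```text
paper_ball_1_center [(0.93, [0.469, 0.003, 0.022], [255.0, 185.0])]
float_mark [(0.51, [0.548, 0.045, 0.042], [266.0, 264.0])]
0.88 [189.91049383 221.30709877] 648
0.87 [253.61973392 182.46008869] 902
float 0.0 [261.62589241 247.37636831]
float 0.03 [262.16582061 258.57631833]
float 0.13 [264.87379925 314.95029989]
t 4.95 tcp [0.4624 0.0017 0.1996] yaw 109.7 tilt 0.04 w 0.0556 q [ 0.74  0.49 -1.17  1.96  0.53  1.04  1.24] F [-0.4  0.4  1.1]
```

View pics/w2.png

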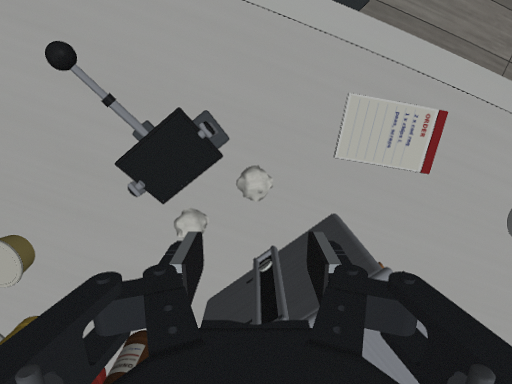

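```bash
python3 -c "
from h import *
import pickle
p=pickle.load(open('w2.pkl','rb'))
ps=vision.snapshot('scene'); pd=snap('side','s1')
pc=lambda *o:print(np.round(tri(o),4))
pc((p,(254,182.5)),(pd,(252,226)))
pc((p,(254,182.5)),(pd,(252,226)),(ps,(261.7,267.8)))
pc((p,(190,221.3)),(pd,(269.6,237.2)),(ps,(259,253)))
pc((p,(266,264)),(pd,(273.5,215.5)))
print(onz(p,(254,182.5),.018),onz(p,(190,221.3),.018))
pan=[ (round(r['score'],2),r['region']) for r in trace('scraps_pan',pd)]
m=pan[0][1].astype('uint8'); print(pan[0][0],m.sum()); c=cv2.findContours(m,0,2)[0]; c=max(c,key=len); W=np.array([onz(pd,q[0],.063)[:2] for q in c],'f4'); print(cv2.minAreaRect(W), cv2.boxPoints(cv2.minAreaRect(W)))
"
```

```text
[0.4666 0.001  0.0239]
[0.4659 0.0023 0.0189]
[ 0.5376 -0.0523  0.021 ]
[0.5499 0.0457 0.041 ]
[0.46810709 0.00153109 0.018     ] [ 0.5378245  -0.05412773  0.018     ]
0.56 2339
((0.5160979628562927, -0.4046494662761688), (0.14931802451610565, 0.1974237859249115), 71.59829711914062) [[ 0.3988654  -0.4443298 ]
 [ 0.5861942  -0.506652  ]
 [ 0.6333305  -0.36496913]
 [ 0.4460017  -0.30264693]]
```

send_rows:
  deltas:
    - [-0.001,0.004,0.03,0,0.3]
    - [-0.001,0.004,0.06,0,0.3]
    - [-0.001,0.004,0.09,0,0.3]
    - [-0.001,0.004,0.12,0,0.3]
    - [-0.001,0.004,0.15,0,0.3]
    - [-0.001,0.004,0.17,0,0.3]
    - [-0.001,0.004,0.18,0,0.3]
    - [-0.001,0.004,0.186,0,0.3]
    - [-0.001,0.004,0.186,0,0.3]
    - [-0.001,0.004,0.186,0,0.3]

```text
time_s: 5.93
tcp_pos: [0.4667, 0.0025, 0.0136]
eef_rot: [0.0, 0.576, 0.818, 0.0]
contact_force: [-0.1, 0.1, -0.1]
gripper_width: 0.0555
```

send_rows:
  deltas:
    - [0,0,0,0,-1]
    - [0,0,0,0,-1]
    - [0,0,0,0,-1]
    - [0,0,0,0,-1]
    - [0,0,0,0,-1]
    - [0,0,0,0,-1]
    - [0,0,0,0,-1]
    - [0,0,-0.03,0,-1]
    - [0,0,-0.06,0,-1]
    - [0,0,-0.09,0,-1]

```text
time_s: 6.77
tcp_pos: [0.4659, 0.0023, 0.1045]
eef_rot: [-0.001, 0.575, 0.818, -0.0]
contact_force: [1.2, -0.8, 0.6]
gripper_width: 0.0441
```

```bash
python3 -c "
from h import *
plan((.49,-.39,.15,110),(.485,-.385,.15,72))
p=snap('wrist','w3')
"
```

```text
t 6.77 tcp [0.4659 0.0023 0.1045] yaw 109.8 tilt 0.06 w 0.0441 q [ 0.61  0.61 -1.02  2.08  0.71  0.85  1.08] F [ 1.2 -0.8  0.6]
-> (0.49, -0.39, 0.15, 110) delta [-0.3774 -0.11   -0.0456] turn -0.004
-> (0.485, -0.385, 0.15, 72) delta [-0.371  -0.113  -0.0456] turn 0.659
```

View pics/w3.png

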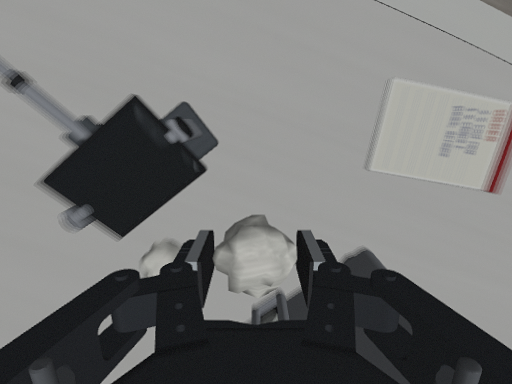

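send_rows:
  deltas:
    - [0,0,0,0,-1]
    - [0,0,0,0,-1]
    - [0,0,0,0,-1]
    - [0,0,0,0,-1]
    - [0,0,0,0,-1]
    - [0,0,0,0,-1]
    - [0,0,0,0,-1]
    - [0,0,0,0,-1]
    - [0,0,0,0,-1]
    - [0,0,0,0,-1]

```text
time_s: 7.65
tcp_pos: [0.4664, 0.0023, 0.1032]
eef_rot: [-0.0, 0.576, 0.818, -0.0]
contact_force: [-1.3, -0.3, -0.5]
gripper_width: 0.0437
```

```bash
python3 -c "
from h import *
plan()
p=snap('wrist','w4')
"
```

```text
t 7.65 tcp [0.4664 0.0023 0.1032] yaw 109.7 tilt 0.01 w 0.0437 q [ 0.61  0.61 -1.02  2.08  0.71  0.85  1.08] F [-1.3 -0.3 -0.5]
```

View pics/w4.png

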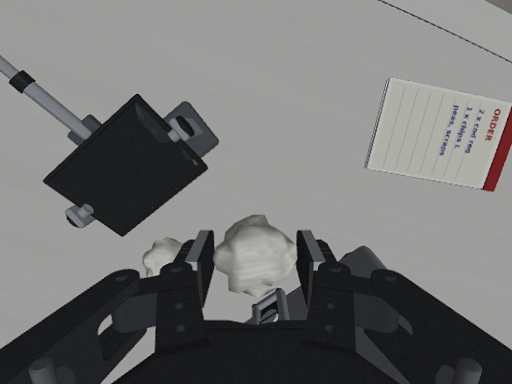

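send_rows:
  deltas:
    - [-0.01,-0.003,-0.035,0,-1]
    - [-0.04,-0.012,-0.055,0,-1]
    - [-0.079,-0.024,-0.055,0,-1]
    - [-0.118,-0.035,-0.055,0,-1]
    - [-0.157,-0.047,-0.055,0,-1]
    - [-0.196,-0.058,-0.055,0,-1]
    - [-0.235,-0.07,-0.055,0,-1]
    - [-0.274,-0.082,-0.055,0,-1]
    - [-0.313,-0.094,-0.055,0,-1]
    - [-0.352,-0.106,-0.055,0,-1]

```text
time_s: 8.53
tcp_pos: [0.4848, -0.3673, 0.1582]
eef_rot: [-0.0, 0.576, 0.818, -0.0]
contact_force: [1.0, 0.2, -1.0]
gripper_width: 0.0436
```

```bash
python3 -c "
from h import *
plan((.489,-.387,.05,110))
"
```

```text
t 8.53 tcp [ 0.4848 -0.3673  0.1582] yaw 109.7 tilt 0.01 w 0.0436 q [ 1.2   0.75 -1.08  1.65  0.71  1.18  1.87] F [ 1.   0.2 -1. ]
-> (0.489, -0.387, 0.05, 110) delta [-0.02   -0.0027  0.1082] turn -0.006
```

send_rows:
  deltas:
    - [-0.02,-0.003,0.02,0,-1]
    - [-0.02,-0.003,0.05,0,-1]
    - [-0.02,-0.003,0.08,0,-1]
    - [-0.02,-0.003,0.1,0,-1]
    - [-0.02,-0.003,0.115,0,-1]
    - [-0.02,-0.003,0.115,0,-1]
    - [-0.02,-0.003,0.115,0,0.35]
    - [-0.02,-0.003,0.115,0,0.35]
    - [-0.02,-0.003,0.115,0,0.35]
    - [-0.02,-0.003,0.115,0,0.35]

```text
time_s: 9.37
tcp_pos: [0.4901, -0.385, 0.0448]
eef_rot: [0.001, 0.576, 0.818, -0.0]
contact_force: [-0.6, 0.2, 0.3]
gripper_width: 0.0574
```

send_rows:
  deltas:
    - [0,0,0,0,0.35]
    - [0,0,0,0,0.35]
    - [0,0,-0.03,0,0.35]
    - [0,0,-0.06,0,0.35]
    - [0,0,-0.09,0,0.35]
    - [0,0,-0.12,0,0.35]
    - [0,0,-0.14,0,0.35]
    - [0,0,-0.15,0,0.35]
    - [0,0,-0.15,0,0.35]
    - [0,0,-0.15,0,0.35]

```text
time_s: 10.2
tcp_pos: [0.489, -0.3849, 0.1928]
eef_rot: [-0.0, 0.576, 0.818, -0.0]
contact_force: [-0.8, -0.2, -1.4]
gripper_width: 0.0574
```

```bash
python3 -c "
from h import *
plan((.538,-.053,.19,110))
p=snap('wrist','w5')
"
```

```text
t 10.2 tcp [ 0.489  -0.3849  0.1928] yaw 109.7 tilt 0.04 w 0.0574 q [ 1.22  0.74 -1.09  1.57  0.68  1.26  1.93] F [-0.8 -0.2 -1.4]
-> (0.538, -0.053, 0.19, 110) delta [0.296  0.158  0.0026] turn -0.005
```

View pics/w5.png

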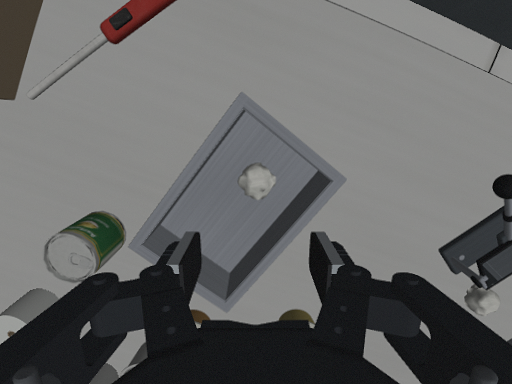

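send_rows:
  deltas:
    - [0.033,0.018,0,0,0.3]
    - [0.066,0.035,0,0,0.3]
    - [0.099,0.053,0,0,0.3]
    - [0.132,0.07,0,0,0.3]
    - [0.165,0.088,0,0,0.3]
    - [0.198,0.106,0,0,0.3]
    - [0.231,0.123,0,0,0.3]
    - [0.264,0.141,0,0,0.3]
    - [0.296,0.158,0.003,0,0.3]
    - [0.296,0.158,0.003,0,0.3]

```text
time_s: 11.08
tcp_pos: [0.5379, -0.044, 0.1897]
eef_rot: [-0.001, 0.571, 0.821, 0.002]
contact_force: [-0.5, -0.2, 0.7]
gripper_width: 0.0553
```

```bash
python3 -c "
from h import *
p=snap('wrist','w6')
for r in trace('paper_ball_1',p):
  c=np.argwhere(r['region']).mean(0)[::-1]; print(round(r['score'],2),c,r['region'].sum(),onz(p,c,.019))
for n in ['paper_ball_1_center','float_mark']:
  print(n,[(round(r['score'],2),np.round(r['xyz'],3).tolist(),np.round(proj(p,r['xyz'])).tolist()) for r in tip_of(n,p)])
plan((.538,-.053,.013,110))
"
```

```text
0.6 [245.91230068 179.06492027] 878 [ 0.54074722 -0.052919    0.019     ]
paper_ball_1_center []
float_mark [(0.58, [0.55, 0.043, 0.038], [327.0, 221.0])]
t 11.28 tcp [ 0.5376 -0.054   0.189 ] yaw 109.7 tilt 0.14 w 0.0556 q [ 0.72  0.61 -1.09  1.79  0.6   1.12  1.34] F [0.6 0.1 0.6]
-> (0.538, -0.053, 0.013, 110) delta [0.0008 0.0011 0.1759] turn -0.006
```

View pics/w6.png

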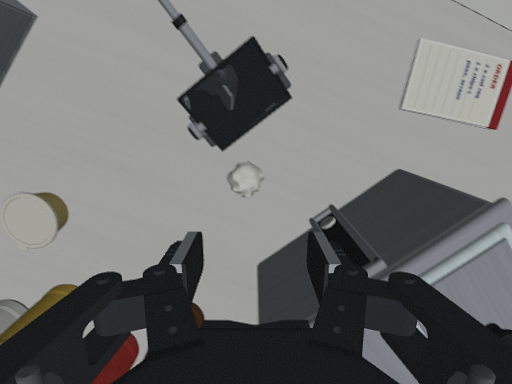

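send_rows:
  deltas:
    - [0,0.001,0.03,0,0.3]
    - [0,0.001,0.06,0,0.3]
    - [0,0.001,0.09,0,0.3]
    - [0,0.001,0.12,0,0.3]
    - [0,0.001,0.145,0,0.3]
    - [0,0.001,0.162,0,0.3]
    - [0,0.001,0.172,0,0.3]
    - [0,0.001,0.175,0,0.3]
    - [0,0.001,0.175,0,0.3]
    - [0,0.001,0.175,0,-1]

```text
time_s: 12.12
tcp_pos: [0.5396, -0.0529, 0.016]
eef_rot: [0.0, 0.576, 0.817, 0.0]
contact_force: [0.2, 0.1, 1.2]
gripper_width: 0.0448
```

send_rows:
  deltas:
    - [0,0,0,0,-1]
    - [0,0,0,0,-1]
    - [0,0,0,0,-1]
    - [0,0,0,0,-1]
    - [0,0,0,0,-1]
    - [0,0,0,0,-1]
    - [0,0,-0.03,0,-1]
    - [0,0,-0.06,0,-1]
    - [0,0,-0.09,0,-1]
    - [0,0,-0.12,0,-1]

```text
time_s: 12.95
tcp_pos: [0.5387, -0.0522, 0.1366]
eef_rot: [-0.0, 0.575, 0.818, -0.0]
contact_force: [0.9, -0.0, -0.6]
gripper_width: 0.0441
```

```bash
python3 -c "
from h import *
plan((.555,-.409,.15,110))
p=snap('wrist','w7')
"
```

```text
t 12.95 tcp [ 0.5387 -0.0522  0.1366] yaw 109.8 tilt 0.04 w 0.0441 q [ 0.68  0.67 -1.04  1.86  0.67  1.02  1.28] F [ 0.9 -0.  -0.6]
-> (0.555, -0.409, 0.15, 110) delta [-0.3413 -0.1053 -0.0135] turn -0.004
```

View pics/w7.png

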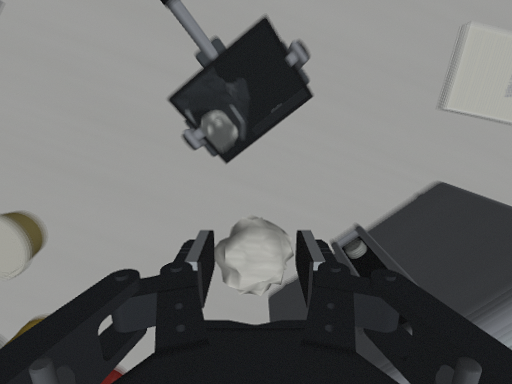

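send_rows:
  deltas:
    - [-0.035,-0.011,-0.02,0,-1]
    - [-0.071,-0.022,-0.02,0,-1]
    - [-0.107,-0.033,-0.02,0,-1]
    - [-0.143,-0.044,-0.02,0,-1]
    - [-0.179,-0.055,-0.02,0,-1]
    - [-0.215,-0.066,-0.02,0,-1]
    - [-0.251,-0.077,-0.02,0,-1]
    - [-0.287,-0.088,-0.02,0,-1]
    - [-0.323,-0.099,-0.02,0,-1]
    - [-0.341,-0.105,-0.02,0,-1]

```text
time_s: 13.83
tcp_pos: [0.5538, -0.415, 0.1541]
eef_rot: [0.0, 0.578, 0.816, -0.001]
contact_force: [-0.2, -0.6, -1.3]
gripper_width: 0.0439
```

send_rows:
  deltas:
    - [0,0,0.03,0,-1]
    - [0,0,0.06,0,-1]
    - [0,0,0.09,0,-1]
    - [0,0,0.11,0,-1]
    - [0,0,0.11,0,-1]
    - [0,0,0.11,0,-1]
    - [0,0,0.11,0,0.35]
    - [0,0,0.11,0,0.35]
    - [0,0,0.11,0,0.35]
    - [0,0,0.11,0,0.35]

```text
time_s: 14.67
tcp_pos: [0.556, -0.4092, 0.0467]
eef_rot: [0.001, 0.576, 0.818, -0.0]
contact_force: [-0.3, 0.1, 0.7]
gripper_width: 0.0574
```

send_rows:
  deltas:
    - [0,0,0,0,0.35]
    - [0,0,0,0,0.35]
    - [0,0,-0.03,0,0.35]
    - [0,0,-0.06,0,0.35]
    - [0,0,-0.09,0,0.35]
    - [0,0,-0.12,0,0.35]
    - [0,0,-0.15,0,0.35]
    - [0,0,-0.18,0,0.35]
    - [0,0,-0.18,0,0.35]
    - [0,0,-0.18,0,0.35]

```text
time_s: 15.5
tcp_pos: [0.5563, -0.4088, 0.2276]
eef_rot: [0.002, 0.576, 0.818, 0.0]
contact_force: [-1.3, 0.3, -1.4]
gripper_width: 0.0575
```

```bash
python3 -c "
from h import *
p=snap('wrist','w8')
plan((.407,-.183,.2,-32.5),(.407,-.183,.2,147.5))
d=vision.snapshot('side');s=vision.snapshot('scene')
for n,c in(('side',d),('scene',s)):
  r=trace('mirror_knob',c); print(n,[(round(x['score'],2),np.argwhere(x['region']).mean(0)[::-1],x['region'].sum()) for x in r])
  print([(round(r['score'],2),np.round(r['xyz'],3).tolist()) for r in tip_of('mirror_knob',c)], [(round(r['score'],2),np.round(r['xyz'],3).tolist()) for r in tip_of('mirror_face',c)], [(round(r['score'],2),np.round(r['xyz'],3).tolist()) for r in tip_of('paper_ball_1_center',c)])
"
```

```text
t 15.55 tcp [ 0.5554 -0.4089  0.2257] yaw 109.7 tilt 0.06 w 0.0576 q [ 1.1   0.79 -1.05  1.32  0.68  1.4   1.99] F [ 0.2 -0.7 -0.6]
-> (0.407, -0.183, 0.2, -32.5) delta [ 0.2628 -0.0635  0.0254] turn 2.482
-> (0.407, -0.183, 0.2, 147.5) delta [ 0.2628 -0.0635  0.0254] turn -0.659
side [(0.74, array([251.21, 312.9 ]), np.int64(100)), (0.59, array([247.21304348, 239.88695652]), np.int64(230))]
[(0.72, [0.406, -0.19, 0.096])] [(0.73, [0.466, -0.086, 0.054])] [(0.62, [0.485, -0.386, 0.024])]
scene [(0.7, array([279.12738854, 222.15286624]), np.int64(157)), (0.63, array([288.43641618, 246.3699422 ]), np.int64(346)), (0.58, array([326.05128205, 219.82051282]), np.int64(39))]
[(0.79, [0.409, -0.183, 0.096])] [(0.69, [0.468, -0.088, 0.055])] [(0.3, [0.557, -0.408, -0.0])]
```

View pics/w8.png

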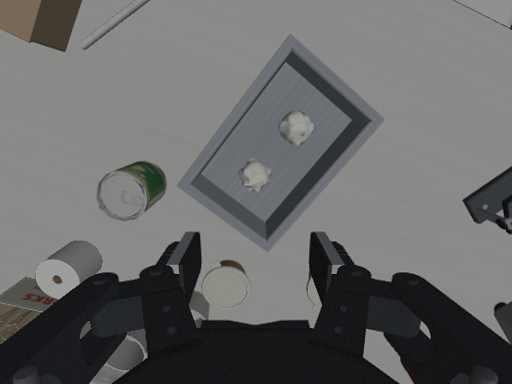

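send_rows:
  deltas:
    - [0.033,-0.008,0,-0.09,0.2]
    - [0.066,-0.016,0,-0.18,0.2]
    - [0.099,-0.024,0.005,-0.27,0.2]
    - [0.132,-0.032,0.01,-0.36,0.2]
    - [0.165,-0.04,0.015,-0.45,0.2]
    - [0.198,-0.048,0.02,-0.54,0.2]
    - [0.231,-0.056,0.02,-0.63,0.2]
    - [0.263,-0.064,0.02,-0.66,0.2]
    - [0.263,-0.064,0.02,-0.66,0.2]
    - [0.263,-0.064,0.02,-0.66,0.2]

```text
time_s: 16.88
tcp_pos: [0.4058, -0.1822, 0.2057]
eef_rot: [0.0, 0.279, 0.96, -0.001]
contact_force: [-0.5, 0.0, -0.1]
gripper_width: 0.0512
```

send_rows:
  deltas:
    - [0,0,0.005,0,0.2]
    - [0,0,0.005,0,0.2]
    - [0,0,0.005,0,0.2]
    - [0,0,0.005,0,0.2]
    - [0,0,0.005,0,0.2]
    - [0,0,0.005,0,0.2]
    - [0,0,0.005,0,0.2]
    - [0,0,0.005,0,0.2]
    - [0,0,0.005,0,0.2]
    - [0,0,0.005,0,0.2]

```text
time_s: 17.72
tcp_pos: [0.4064, -0.1829, 0.2003]
eef_rot: [0.0, 0.28, 0.96, -0.0]
contact_force: [-0.1, -0.2, 0.0]
gripper_width: 0.0514
```

```bash
python3 -c "
from h import *
p=snap('wrist','w9')
import pickle;pickle.dump(p,open('w9.pkl','wb'))
for n in ['mirror_knob','mirror_face','float_mark']:
  print(n,[(round(r['score'],2),np.round(r['xyz'],3).tolist(),np.round(proj(p,r['xyz'])).tolist()) for r in tip_of(n,p)])
plan((.407,-.183,.105,147.5))
d=snap('side','s9')
cv2.imwrite('pics/s9c.png',cv2.resize(d['img'][170:270,200:320],None,fx=6,fy=6,interpolation=cv2.INTER_CUBIC))
pickle.dump(d,open('s9.pkl','wb'))
"
```

```text
mirror_knob [(0.56, [0.406, -0.18, 0.096], [258.0, 199.0])]
mirror_face [(0.98, [0.466, -0.088, 0.054], [256.0, 283.0])]
float_mark []
t 17.92 tcp [ 0.4064 -0.1829  0.2003] yaw 147.5 tilt 0.0 w 0.051 q [ 1.26  0.56 -1.36  2.    0.62  1.1   2.2 ] F [0.8 0.3 0.6]
-> (0.407, -0.183, 0.105, 147.5) delta [-0.0005  0.0003  0.0953] turn 0.001
```

View pics/w9.png

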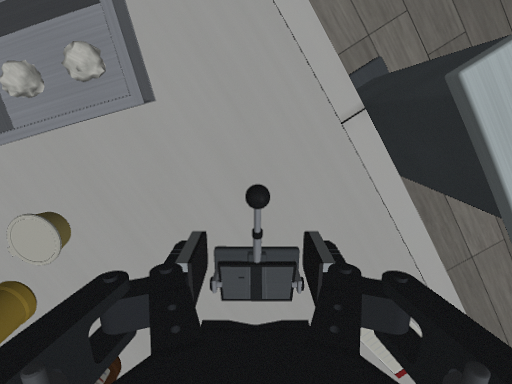

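View pics/s9c.png

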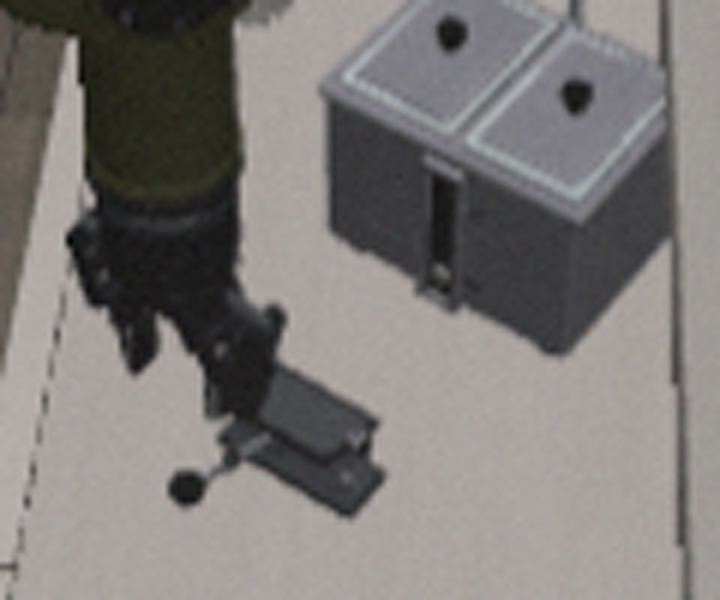

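send_rows:
  deltas:
    - [0,0,0,0.12,0.2]
    - [0,0,0,0.24,0.2]
    - [0,0,0,0.36,0.2]
    - [0,0,0,0.48,0.2]
    - [0,0,0,0.6,0.2]
    - [0,0,0,0.72,0.2]
    - [0,0,0,0.84,0.2]
    - [0,0,0,0.96,0.2]
    - [0,0,0,1.08,0.2]
    - [0,0,0,1.2,0.2]

```text
time_s: 18.8
tcp_pos: [0.4064, -0.1829, 0.2004]
eef_rot: [0.0, 0.775, 0.632, 0.0]
contact_force: [0.4, -0.1, -0.3]
gripper_width: 0.051
```

send_rows:
  deltas:
    - [0,0,0,0.12,0.2]
    - [0,0,0,0.24,0.2]
    - [0,0,0,0.36,0.2]
    - [0,0,0,0.48,0.2]
    - [0,0,0,0.6,0.2]
    - [0,0,0,0.72,0.2]
    - [0,0,0,0.84,0.2]
    - [0,0,0,0.96,0.2]
    - [0,0,0,1.08,0.2]
    - [0,0,0,1.2,0.2]

```text
time_s: 19.63
tcp_pos: [0.4065, -0.1828, 0.2003]
eef_rot: [-0.0, 0.996, 0.085, 0.0]
contact_force: [-0.2, 0.6, 0.5]
gripper_width: 0.051
```

```bash
python3 -c "
from h import *
import pickle
plan((.407,-.183,.2,-32.5))
w=pickle.load(open('w9.pkl','rb'));d=pickle.load(open('s9.pkl','rb'));w2=pickle.load(open('w2.pkl','rb'))
print(tri([(w,(258,196)),(d,(231,251.2))]),tri([(w,(258,196)),(w2,(61,55))]),onz(w,(258,196),.096))
print('float',tri([(w2,(266,264)),(d,(273.3,215.5))]))
"
```

```text
t 19.63 tcp [ 0.4065 -0.1828  0.2003] yaw 9.7 tilt 0.01 w 0.051 q [ 0.87  0.32 -0.67  2.    0.25  0.9   0.24] F [-0.2  0.6  0.5]
-> (0.407, -0.183, 0.2, -32.5) delta [0.0005 0.0003 0.0003] turn 0.737
[ 0.40395267 -0.18278929  0.0989742 ] [ 0.40468185 -0.181992    0.09574809] [ 0.4044407 -0.1820317  0.096    ]
float [0.54933047 0.04535065 0.04166673]
```

send_rows:
  deltas:
    - [0,0,0,0.12,0.2]
    - [0,0,0,0.24,0.2]
    - [0,0,0,0.36,0.2]
    - [0,0,0,0.48,0.2]
    - [-0.001,-0.001,0,0.6,0.2]
    - [-0.001,-0.001,0,0.72,0.2]
    - [-0.001,-0.001,0.01,0.737,0.2]
    - [-0.001,-0.001,0.03,0.737,0.2]
    - [-0.001,-0.001,0.05,0.737,0.2]
    - [-0.001,-0.001,0.05,0.737,0.2]

```text
time_s: 20.47
tcp_pos: [0.4036, -0.1814, 0.1478]
eef_rot: [-0.0, 0.961, -0.277, -0.002]
contact_force: [-0.8, 0.7, -0.2]
gripper_width: 0.0511
```

```bash
python3 -c "
from h import *
plan((.405,-.182,.087,-32.5))
p=snap('wrist','w10')
print(proj(p,(.405,-.182,.096)))
"
```

```text
t 20.47 tcp [ 0.4036 -0.1814  0.1478] yaw -32.2 tilt 0.27 w 0.0511 q [ 0.71  0.37 -0.46  2.08  0.24  0.75 -0.46] F [-0.8  0.7 -0.2]
-> (0.405, -0.182, 0.087, -32.5) delta [ 0.0018 -0.0003  0.0608] turn 0.006
[256.25586097 217.19790682]
```

View pics/w10.png

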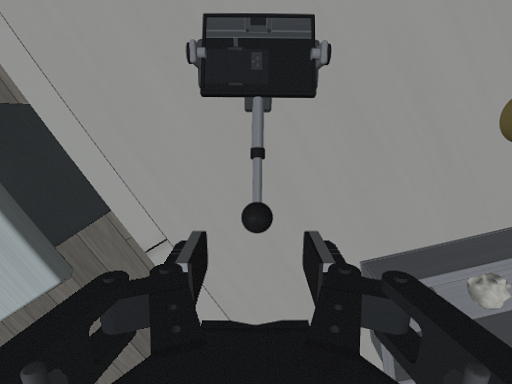

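send_rows:
  deltas:
    - [0.001,0,0.015,0,0.2]
    - [0.001,0,0.03,0,0.2]
    - [0.001,0,0.045,0,0.2]
    - [0.001,0,0.058,0,0.2]
    - [0.001,0,0.061,0,0.2]
    - [0.001,0,0.061,0,0.2]
    - [0.001,0,0.061,0,0.2]
    - [0.001,0,0.061,0,0.2]
    - [0.001,0,0.061,0,0.2]
    - [0.001,0,0.061,0,0.2]

```text
time_s: 21.35
tcp_pos: [0.4064, -0.1828, 0.09]
eef_rot: [0.0, 0.961, -0.277, 0.001]
contact_force: [0.6, -0.2, 0.0]
gripper_width: 0.0511
```

```bash
python3 -c "
from h import *
plan((.405,-.182,.087,-32.5))
p=snap('wrist','w11')
print(proj(p,(.405,-.182,.096)))
"
```

```text
t 21.35 tcp [ 0.4064 -0.1828  0.09  ] yaw -32.2 tilt 0.07 w 0.0511 q [ 0.66  0.46 -0.41  2.15  0.32  0.59 -0.54] F [ 0.6 -0.2  0. ]
-> (0.405, -0.182, 0.087, -32.5) delta [-0.0017  0.      0.003 ] turn 0.005
[250.08751406 257.46144579]
```

View pics/w11.png

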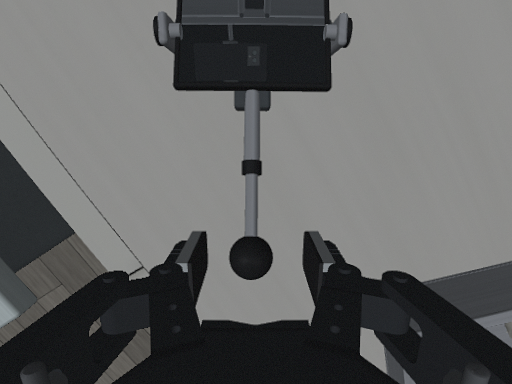

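send_rows:
  deltas:
    - [-0.002,0,0.003,0,0.2]
    - [-0.002,0,0.003,0,0.1]
    - [-0.002,0,0.003,0,-0.1]
    - [-0.002,0,0.003,0,-0.3]
    - [-0.002,0,0.003,0,-0.5]
    - [-0.002,0,0.003,0,-1]
    - [-0.002,0,0.003,0,-1]
    - [-0.002,0,0.003,0,-1]
    - [-0.002,0,0.003,0,-1]
    - [-0.002,0,0.003,0,-1]

```text
time_s: 22.23
tcp_pos: [0.4047, -0.1817, 0.0864]
eef_rot: [-0.0, 0.961, -0.277, 0.0]
contact_force: [0.5, -0.5, 1.3]
gripper_width: 0.0202
```

```bash
python3 -c "
from h import *
plan()
p=snap('wrist','w12')
"
```

```text
t 22.23 tcp [ 0.4047 -0.1817  0.0864] yaw -32.2 tilt 0.03 w 0.0202 q [ 0.65  0.46 -0.4   2.16  0.33  0.58 -0.55] F [ 0.5 -0.5  1.3]
```

View pics/w12.png

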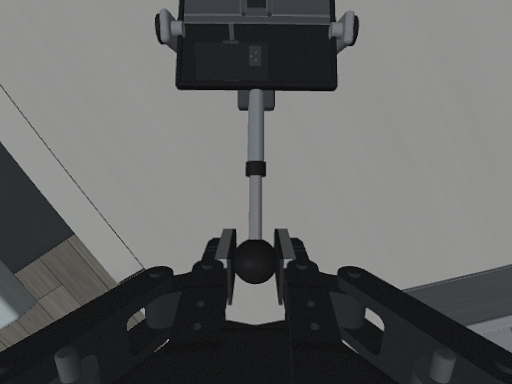

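send_rows:
  deltas:
    - [0,-0.002,-0.005,0,-1]
    - [0,-0.0041,-0.0099,0,-1]
    - [0,-0.0065,-0.0148,0,-1]
    - [0,-0.0092,-0.0195,0,-1]
    - [0,-0.012,-0.0241,0,-1]
    - [0,-0.015,-0.0286,0,-1]
    - [0,-0.0183,-0.0329,0,-1]
    - [0,-0.0217,-0.0371,0,-1]
    - [0,-0.0253,-0.0411,0,-1]
    - [0,-0.0291,-0.0449,0,-1]

```text
time_s: 23.12
tcp_pos: [0.4205, -0.1569, 0.1317]
eef_rot: [0.0, 0.961, -0.277, 0.0]
contact_force: [5.1, -2.9, -1.6]
gripper_width: 0.0202
```

```bash
python3 -c "
from h import *
plan()
p=snap('wrist','w13')
for t0,t1,n in((.45,.905,8),):
  for k in range(1,n+1):
    t=t0+(t1-t0)*k/n; f=1.222-t;g=1.222-t0
    print([0,round(-.12*(np.sin(g)-np.sin(f)),4),round(-.12*(np.cos(f)-np.cos(g)),4),0,-1])
"
```

```text
t 23.12 tcp [ 0.4205 -0.1569  0.1317] yaw -32.2 tilt 0.05 w 0.0202 q [ 0.63  0.4  -0.45  2.09  0.26  0.7  -0.55] F [ 5.1 -2.9 -1.6]
[0, np.float64(-0.005), np.float64(-0.0046), 0, -1]
[0, np.float64(-0.0103), np.float64(-0.0089), 0, -1]
[0, np.float64(-0.0158), np.float64(-0.013), 0, -1]
[0, np.float64(-0.0215), np.float64(-0.0167), 0, -1]
[0, np.float64(-0.0275), np.float64(-0.02), 0, -1]
[0, np.float64(-0.0336), np.float64(-0.0231), 0, -1]
[0, np.float64(-0.0399), np.float64(-0.0257), 0, -1]
[0, np.float64(-0.0463), np.float64(-0.028), 0, -1]
```

View pics/w13.png

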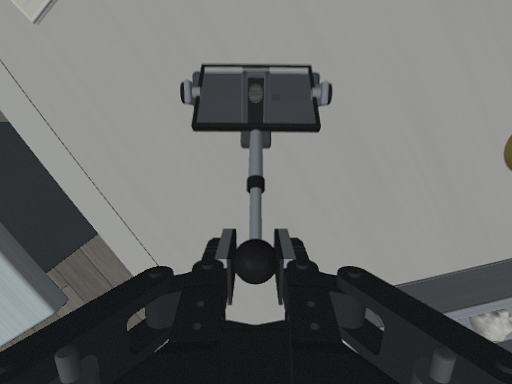

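send_rows:
  deltas:
    - [0.0005,-0.005,-0.0046,0,-1]
    - [0.001,-0.0103,-0.0089,0,-1]
    - [0.001,-0.0158,-0.013,0,-1]
    - [0.001,-0.0215,-0.0167,0,-1]
    - [0.001,-0.0275,-0.02,0,-1]
    - [0.001,-0.0336,-0.0231,0,-1]
    - [0.001,-0.0399,-0.0257,0,-1]
    - [0.001,-0.0463,-0.028,0,-1]
    - [0.001,-0.0463,-0.028,0,-1]
    - [0.001,-0.0463,-0.028,0,-1]

```text
time_s: 24.0
tcp_pos: [0.4455, -0.118, 0.1593]
eef_rot: [0.0, 0.961, -0.277, -0.0]
contact_force: [0.4, -1.8, 2.5]
gripper_width: 0.0202
```

```bash
python3 -c "
from h import *
import pickle
plan()
p=snap('wrist','w14');d=snap('side','s14');s=snap('scene','c14')
cv2.imwrite('pics/s14c.png',np.hstack([cv2.resize(d['img'][170:270,200:300],None,fx=4,fy=4,interpolation=cv2.INTER_CUBIC),cv2.resize(s['img'][200:300,220:320],None,fx=4,fy=4,interpolation=cv2.INTER_CUBIC)]))
for n,c in(('w',p),('side',d),('scene',s)):
  pickle.dump(c,open('f_'+n+'.pkl','wb'))
  print(n,[(round(r['score'],2),np.round(r['xyz'],3).tolist(),proj(c,r['xyz']).round()) for r in tip_of('mirror_knob',c)], [(round(r['score'],2),np.round(r['xyz'],3).tolist(),proj(c,r['xyz']).round()) for r in tip_of('float_mark',c)])
"
```

```text
t 24.0 tcp [ 0.4455 -0.118   0.1593] yaw -32.1 tilt 0.01 w 0.0202 q [ 0.55  0.37 -0.47  2.03  0.23  0.79 -0.62] F [ 0.4 -1.8  2.5]
w [(0.86, [0.445, -0.117, 0.167], array([251., 259.]))] []
side [(0.53, [0.445, -0.127, 0.166], array([243., 228.]))] [(0.71, [0.485, -0.384, 0.02], array([250., 313.]))]
scene [(0.56, [0.442, -0.122, 0.167], array([296., 217.]))] []
```

View pics/w14.png

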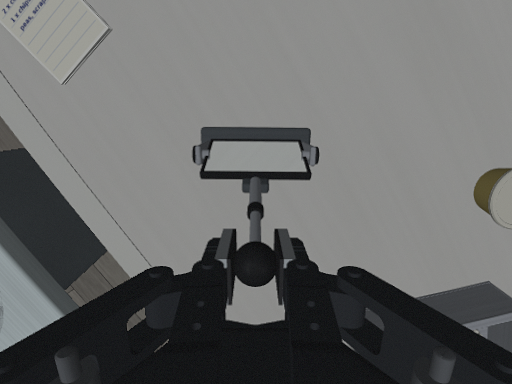

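View pics/s14c.png

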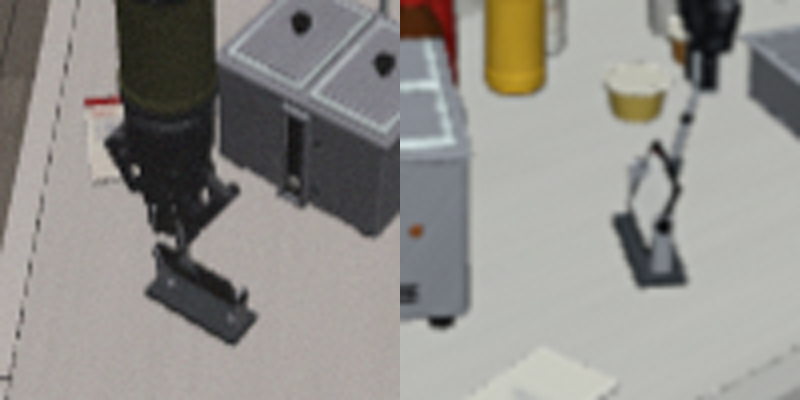

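```bash
python3 -c "
from h import *
import pickle
p=pickle.load(open('f_w.pkl','rb'))
y=np.array([.537,.8435,0]);x=np.array([.8435,-.537,0])
H=np.array([.4658,-.0870,.055])
for t in(.8,.85,.9,.95,1.0):
  f=1.222-t; h=-y*np.sin(f)+np.array([0,0,np.cos(f)])
  print(t,[proj(p,H+a*.029*h+b*.039*x).round(1).tolist() for a in(1,-1) for b in(-1,1)],proj(p,H+.12*h).round(1))
cv2.imwrite('pics/w14c.png',cv2.resize(p['img'][110:300,180:340],None,fx=3.1,fy=3.1,interpolation=cv2.INTER_CUBIC))
lens=np.array([.125,.355]);m=np.array([-.235,.055])
for j in(.008,.012,.018):
  a=lens-m;b=np.array([-.08,.03+j])-m;n=a/np.linalg.norm(a)+b/np.linalg.norm(b);print(j,1.222-np.arctan2(n[1],n[0]))
"
```

```text
0.8 [[203.3, 174.2], [306.1, 174.9], [212.3, 137.5], [297.4, 138.1]] [254.3 277.8]
0.85 [[203.1, 172.6], [306.3, 173.3], [212.5, 138.9], [297.2, 139.5]] [254.4 270.6]
0.9 [[202.9, 171.0], [306.5, 171.7], [212.6, 140.3], [297.1, 140.9]] [254.4 262.5]
0.95 [[202.8, 169.2], [306.7, 169.9], [212.7, 141.8], [297.0, 142.4]] [254.5 253.5]
1.0 [[202.6, 167.5], [306.9, 168.2], [212.8, 143.3], [296.8, 143.9]] [254.6 243.7]
0.008 0.9292512576647702
0.012 0.9164684292353464
0.018 0.8971961744290229
```

View pics/w14c.png

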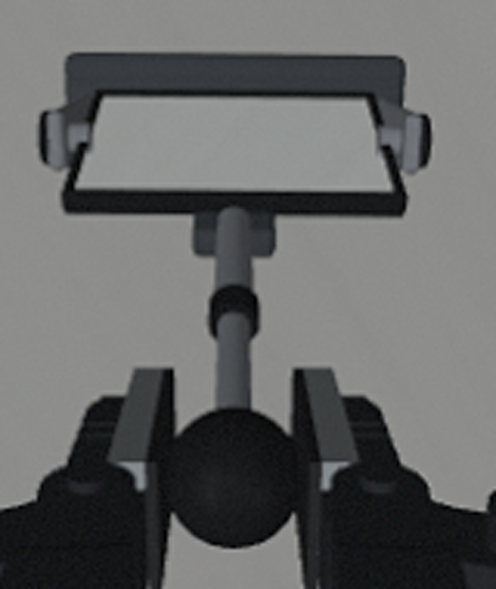

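send_rows:
  deltas:
    - [0,0,0,0,-1]
    - [0,0,0,0,-1]
    - [0,0,0,0,-1]
    - [0,0,0,0,-1]
    - [0,0,0,0,-1]
    - [0,0,0,0,-1]
    - [0,0,0,0,-1]
    - [0,0,0,0,-1]
    - [0,0,0,0,-1]
    - [0,0,0,0,-1]

```text
time_s: 25.28
tcp_pos: [0.4454, -0.1183, 0.1592]
eef_rot: [-0.0, 0.961, -0.277, -0.0]
contact_force: [0.5, -1.3, 2.2]
gripper_width: 0.0203
```

```bash
python3 -c "
from h import *
plan()
d=snap('side','s15')
cv2.imwrite('pics/s15c.png',cv2.resize(d['img'][150:350,200:340],None,fx=3,fy=3,interpolation=cv2.INTER_CUBIC))
"
```

```text
t 25.28 tcp [ 0.4454 -0.1183  0.1592] yaw -32.2 tilt 0.01 w 0.0203 q [ 0.55  0.37 -0.47  2.03  0.23  0.79 -0.62] F [ 0.5 -1.3  2.2]
```

View pics/s15c.png

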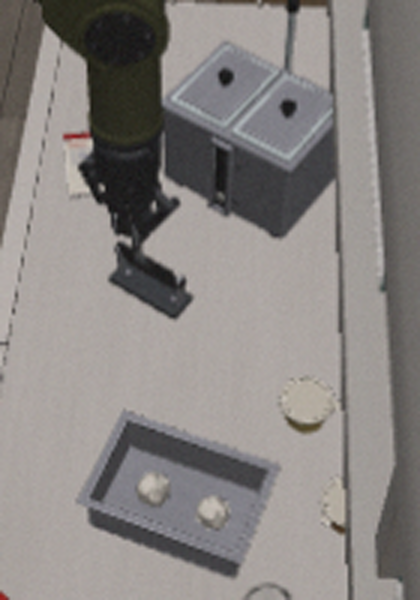

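Both balls are in the pan (crop pixels (153,488) and (213,512)), the dip tubs are where they were, and the mirror is held up by its knob, still. I am handing the job in.

```bash
python3 -c "
from bench import ticket
print(ticket.job_done())"
```

```text
the job is handed in; nothing more can be done
None
```

The job is handed in at about 25 s of the 61 s. Both paper balls are in the scraps pan. The gripper is holding the mirror by its knob, pressed shut at 20 N, at a tilt of about 0.90 rad.

**Balls:** the last side view shows both lying in the pan and let go.

**Float:** seen from the wrist and side cameras together, it is about 41–42 mm up, so its joint is about 0.011–0.012 m. The side picture alone gave about 0.018 m. The ideal tilt is 0.916 rad for a joint of 0.012 m and 0.897 rad for 0.018 m. The tilt I hold is inside the allowed band for either reading, and for the joint bands on both sides.

**Mirror tilt:** the arm's movement along the knob's arc gives 0.906 rad. The mirror's edges and the knob in the wrist picture give about 0.89–0.90 rad. Over the last held call the arm moved less than 0.5 mm and the grip width stayed at 20 mm.

**Other things on the counter:** the arm never came near the salt shaker or the dip tubs. Both tubs still stand in place in the last side view; the shaker is outside that crop, so I did not check it again at the end.

**What I could not confirm:** there is no picture from the phone itself, so what its lens sees follows from these measurements. The float network did not find the float in the last pictures; in the side view it took a ball in the pan for it.

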